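# Flick the food-day wheel forward to the red day

## Task

The colour-of-the-day marker on the worktop is a few days behind. With a fingertip, flick the top edge of its wheel forward (the way that carries the top of the wheel away from the robot's side of the stand), one click for each colour, until the red panel sits on top between the two white pointers, clicked in, and do not run past red. Only touch the wheel lightly: do not lift, tip or shove the stand out of its place, and leave the mug, the shaker and the jar beside it as they are.

Things in the scene. Friction and masses are not known exactly. Their poses are not given: they have to be found in the camera images.
- day_marker: The marker's stand, 2.2 kg, loose on rubber feet: dark steel base plate 150 x 96 mm (x, y), top face 15 mm high, and two grey round-topped cheeks, 56 mm long in x, 102 mm high, 18 to 36 mm either side of the wheel's middle. Origin: centre of the underside, on the worktop. z up, y along the axle, x forward: the way the wheel's top must go, within 0.4 rad of straight away from the robot.
- wheel_axle (a point): Centre of the wheel, 74 mm above the worktop; fixed to the stand, same axes. Pale wooden drum, 36 mm in radius, 32 mm wide, with seven brown ribs 51.4 degrees apart, 7 mm thick, 30 mm wide, polished steel tips 55 mm from the axle, and a colour panel between each two. At rest one panel is on top; the ribs beside it lean 25.7 degrees back and forward, tips 24 mm behind and in front of the axle, 49 mm above it.
- flick_from (a point): On the stand, 33 mm behind (-x) and 40 mm above the axle: free space behind the rear rib of the upper two. The front face of a fingertip put here, its end at this height, will meet that rib when pushed straight along +x. The fingertip clears the drum by 4 mm.
- flick_to (a point): On the stand, 17 mm in front of and 40 mm above the axle: when the front face of the pushing fingertip gets here the wheel has gone past half-way and snaps to its next click (anything from 12 to 22 mm in front will do). Then lift the fingertip to 60 mm or more above the axle before going back, or it pulls the wheel backward.
- pointers (a point): Middle between the two small white pointers on the crowns of the cheeks, 105 mm above the worktop, straight above the axle; fixed to the stand. The panel lying here is the set colour.
- red_panel (a point): Centre of the face of the red panel (24 x 28 mm), on the wheel, 37.5 mm from the axle; straight above the axle when red is set. Colours come to the top in this order as the wheel goes forward: white (joint 0), green, black, blue, yellow, red, grey.
- day_wheel (a joint): Wheel angle, rad, growing as the wheel's top moves forward (stand's +x). A sprung click holds it at every multiple of 0.8976; past half-way it snaps on to the next, before half-way it snaps back. Red is on top at 4.488 (fifth click from 0); it starts two to four clicks before. Stops at -0.3 and 5.7. Pushing a rib's tip takes about 3 N; the wheel has drag and does not spin on.
- mug_3_mid (a point): Middle (half-way up) of the mint-green mug, upside down, loose, 89 mm across, 91 mm high with its handle 124 mm; bystander on the left of the marker.
- salt_shaker_mid (a point): Middle of the small glass shaker with a grey top, loose, 44 mm across and 90 mm high; bystander on the right of the marker.
- sugar_jar_mid (a point): Middle of the glass jar with a cork lid, loose, 75 mm across and 110 mm high; bystander beyond the marker.
Things that resemble listed ones, but are neither listed nor needed, are in the scene too. Leave any purple look-alike of the day_marker alone.

How it is judged:
By the outcome, as a careful person would: the job done as asked, in the order asked, and still so for the second after the job is handed in, with the robot touching nothing.
It also fails if it takes over 45 s, if anything falls off the work surface, if the arm or the gripper's body presses on something with over 40 N, if the wrist force passes 120 N, or if a joint passes its speed limit or range.

## Robot

A 6-joint arm with a two-finger parallel gripper is mounted at the origin on a cart in front of the work surface, level with it; the furniture and walls round the work are solid. World frame = base frame: x ahead of the robot, y to its left, z up, the work surface at z = 0. Lengths are in m, angles in rad, forces in N, time in s.
With the tool pointing down it reaches from about 0.375 to 0.975 m from the base axis. Payload 3.8 kg.
Tool frame: the origin (TCP) lies between the finger pads; the fingertips stand 17 mm ahead of it and the grasp point (between the pads) lies 2 mm behind it; z points along the fingers, y is the line along which they close (so a half turn about z gives the same grasp; the last joint's range is limited). The gripper opens to 85 mm and grips with 20 to 120 N. Pads are 22 mm wide; open, the fingers measure 114 mm over their backs; the gripper's body (76 mm by 85 mm) begins 54 mm behind the grasp point. The pads swing forward as they close: fully open they stand 13 mm farther back than shut.
Start: joints at [1.222, 0.264, 1.604, -0, 1.274, -0.037], TCP at [0.207, 0.642, 0.248] pointing down, gripper open.
Joint ranges: [-2.63, 2.63], [-0.94, 2.18], [0.31, 2.57], [-1.31, 4.45], [0, 2.66], [-2.55, 2.55]. Speed limits (rad/s): [2.57, 2.57, 3.14, 3.14, 3.14, 3.14].

## Interface

Orientations are given as a unit quaternion [x, y, z, w].
In Python, from workcell import readout, imaging, manip gives the robot as it stands.
- The arm moves only by the tool step_arm, never from a script. Its argument "deltas" is one flat list of numbers, 7 for each row, row after row: the shift along the tool's x, y, z in m, then the turn, a rotation vector about the tool's x, y, z in degrees, then the finger opening in m, from 0 to 0.0854. In form: [tx, ty, tz, rx, ry, rz, gripper, tx, ty, tz, rx, ry, rz, gripper, ...]. A call has exactly 10 rows; each row shifts and turns the commanded pose from where the row before left it, along the tool's axes as they then stand; what a row does not reach is not made up. A row lasts 1/10 s, in which the tool goes at most 50 mm and 8.59 degrees, less where a joint would pass 70% of its speed; a pose out of reach is approached as far as the arm can. A call is refused whole if a number of a shift passes 0.05 or a number of a turn 8.59, either way. A call with a gripper value outside its range is refused whole. The fingers move at their own pace and stop on an object; the grip force is fixed at half the most. Time passes only in rows, so rows that do not move let the fingers close, or fill a call up. It gives the time, the measured TCP pose, the force, the opening and the grip force at its end, in the units of the state.
- readout.observe(): the state, without advancing time (a new reading comes with each control period).
- imaging.capture(name): name is "scene" or "side" or "wrist"; returns a dict with "color" (400x640x3 uint8, red, green, blue), "camera_matrix" (3x3 intrinsics, pixels), "dist" ([k1, k2, p1, p2, k3] as OpenCV has them; the pictures are not rectified), "R" (3x3) and "t" (3): a world point X has camera coordinates R X + t. Camera axes: x right, y down, z forward; pixel columns grow to the right and rows downward; lengths in m; the calibration is good to about 2 mm. A picture is of the moment at which its call begins. There is no depth.
- manip.close_job(): hands the job in; it is judged then, once.
Trained networks look in a picture, given as the dict that the camera call returned (one of the last four; its "shot" number tells which), for a name from the list of things; names that differ only in an ending like _2 or _b are one class to them, and where a whole thing is asked for, a point or a joint stands for the part that bears it (a point fixed in the world has none). Each returns a list of dicts, best first, with "conf" (0 to 1); they miss things now and then, are a little off and sometimes report something else, mostly with a low value. They report only what shows in the picture. A call takes as long as a camera call. They do not tell look-alikes from the thing itself.
- imaging.search_frame(thing, picture): "rect" ([centre column, centre row, width, height] in pixels, round what is visible of it).
The state is a dict: "time": time; "q": joint angles; "qd": joint speeds; "tau": joint torques, N m; "position": TCP position; "tcp_rot": TCP orientation; "wrist_force": force on the tool from outside, world axes, zero at the start; "moment": the same for the moment, N m; "width": finger opening in m; "gripper_force": force on a finger pad.
Only numpy, scipy, OpenCV 4.12 (cv2) and the standard library are available. Lean on these libraries where they do the work, as an engineer would, in place of code of your own. Each camera call takes 0.05 s, during which the arm holds its last target. There are 200 camera calls.

## Working session

There is one attempt and no reset: what is moved stays moved. The work goes in short steps, Python scripts to look and compute and a tool call to move; the robot and the scene stay as the last step left them, time stands still between calls to the robot, and variables do not carry over. Pictures are saved under pics/ and viewed, at most 10 in all, crops included, and the job is handed in when it is done.

Besides the shell and the picture viewer there is one more tool, called after "Emit:" by a JSON object that holds its "method" and its "body". step_arm: Moves the arm, as the interface text tells. Its arguments: {"type":"object","properties":{"deltas":{"type":"array","items":{"type":"number"}}},"required":["deltas"]}

```bash
mkdir -p pics; cat > h.py <<'E'
from workcell import readout, imaging, manip
import numpy as np, cv2
def cap(n,f=None):
    p=imaging.capture(n)
    if f: cv2.imwrite('pics/'+f,p['color'][:,:,::-1])
    return p
def ray(p,uv):
    K=np.array(p['camera_matrix']);R=np.array(p['R']);t=np.array(p['t'])
    n=cv2.undistortPoints(np.array([[uv]],float),K,np.array(p['dist'],float))[0,0]
    return -R.T@t, R.T@np.array([n[0],n[1],1])
def onz(p,uv,z):
    o,d=ray(p,uv); return o+d*(z-o[2])/d[2]
def proj(p,X):
    return cv2.projectPoints(np.array(X,float).reshape(-1,3),cv2.Rodrigues(np.array(p['R'],float))[0],np.array(p['t'],float),np.array(p['camera_matrix'],float),np.array(p['dist'],float))[0][:,0]
E
python3 - <<'E'
from h import *
for n in ['scene','side','wrist']:
    p=cap(n,n+'1.png'); print(n,-np.array(p['R']).T@p['t'])
    for th in ['day_marker','day_wheel','red_panel','mug_3_mid','salt_shaker_mid','sugar_jar_mid']:
        for r in imaging.search_frame(th,p)[:2]: print(th,np.round(r['rect']),round(r['conf'],2),np.round(onz(p,r['rect'][:2],.06),3))
print(readout.observe())
a=cv2.imread('pics/scene1.png');b=cv2.imread('pics/side1.png')
cv2.imwrite('pics/both.png',cv2.resize(np.vstack([a,b]),(480,600)) if 0 else np.vstack([a,b])[:, :])
E
```

```text
scene [ 0.238657   -0.16588211  0.61098632]
day_marker [329. 274.  78.  72.] 0.93 [0.482 0.253 0.06 ]
day_marker [262. 185.  65.  60.] 0.69 [0.487 0.616 0.06 ]
day_wheel [258. 174.  32.  34.] 0.98 [0.5  0.67 0.06]
day_wheel [330. 259.  53.  46.] 0.71 [0.503 0.287 0.06 ]
red_panel [258. 174.  35.  34.] 0.85 [0.499 0.673 0.06 ]
red_panel [332. 257.  52.  45.] 0.7 [0.51  0.288 0.06 ]
mug_3_mid [298. 227.  56.  52.] 0.7 [0.492 0.411 0.06 ]
salt_shaker_mid [368. 302.  20.  41.] 0.86 [0.508 0.158 0.06 ]
sugar_jar_mid [402. 240.  41.  57.] 0.79 [0.669 0.253 0.06 ]
side [ 0.27540388 -0.36452453  0.63562702]
day_marker [262. 167.  67.  56.] 0.83 [0.493 0.632 0.06 ]
day_marker [314. 260.  82.  81.] 0.79 [0.493 0.26  0.06 ]
day_wheel [312. 247.  59.  44.] 0.85 [0.503 0.297 0.06 ]
day_wheel [261. 157.  35.  38.] 0.63 [0.503 0.68  0.06 ]
red_panel [263. 160.  38.  36.] 0.96 [0.505 0.666 0.06 ]
red_panel [312. 245.  56.  47.] 0.86 [0.505 0.302 0.06 ]
mug_3_mid [292. 215.  60.  57.] 0.94 [0.498 0.41  0.06 ]
salt_shaker_mid [292. 216.  62.  59.] 0.62 [0.5   0.408 0.06 ]
salt_shaker_mid [347. 298.  2
[... 479 characters left out ...]
{'time': 1.05, 'q': array([ 1.22208387e+00,  2.63858911e-01,  1.60396196e+00, -1.35056393e-05,
        1.27372843e+00, -3.68961181e-02]), 'qd': array([-4.86094641e-04,  1.31961993e-03, -8.88457533e-04, -2.19904140e-05,
        1.43005193e-03, -1.75803217e-03]), 'tau': array([ 9.23710504e-04, -5.15100932e+01, -3.67730355e+01, -1.08378465e-04,
        1.15192059e-03, -2.16091665e-07]), 'position': array([0.20708668, 0.64245321, 0.24832802]), 'tcp_rot': array([1.55275363e-01, 9.87871227e-01, 2.00387707e-05, 1.04911426e-05]), 'wrist_force': array([ 0.38909191, -0.23610568, -0.15361109]), 'moment': array([-0.01380436, -0.05339547, -0.00341834]), 'gripper_force': 0.0, 'width': 0.08558403706423301}
```

View pics/scene1.png

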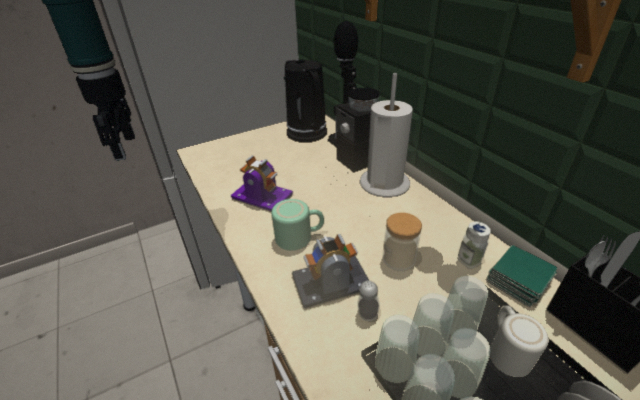

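View pics/side1.png

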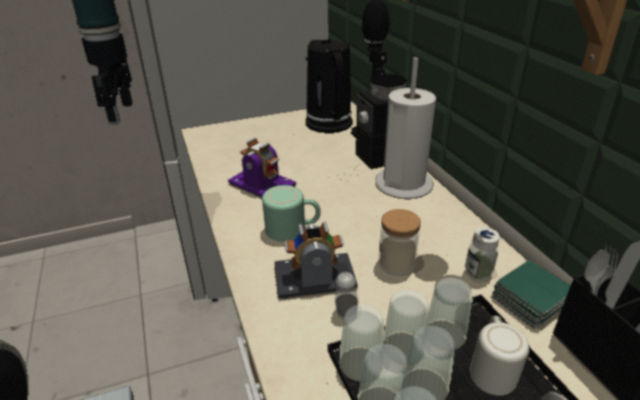

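The scene view shows the grey marker at about (330,272), the mug at (298,227), the shaker at (368,300), the jar at (402,240), and the purple look-alike at (262,185). The side view shows the same layout. I'll enlarge the marker.

```bash
python3 - <<'E'
import cv2,numpy as np
a=cv2.imread('pics/scene1.png')[220:320,280:390];b=cv2.imread('pics/side1.png')[210:310,260:370]
f=lambda i:cv2.resize(i,None,fx=3.6,fy=3.6,interpolation=cv2.INTER_CUBIC)
cv2.imwrite('pics/crop1.png',np.clip(np.hstack([f(a),f(b)])*1.5,0,255))
E
```

```text
[ WARN:0@0.053] global loadsave.cpp:1063 imwrite_ Unsupported depth image for selected encoder is fallbacked to CV_8U.
```

View pics/crop1.png

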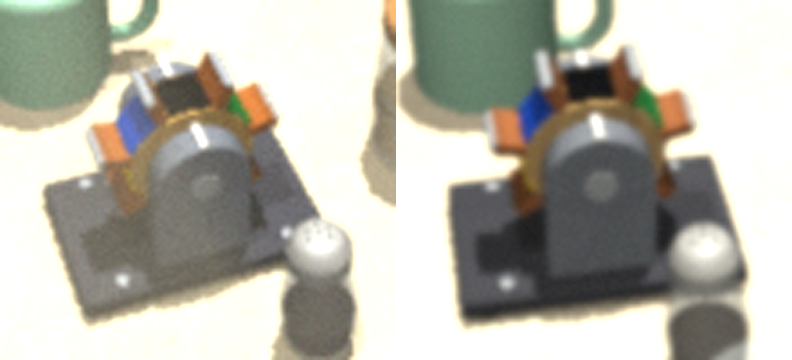

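```bash
cat >> h.py <<'E'
from scipy.optimize import least_squares
def Rz(a): return np.array([[np.cos(a),-np.sin(a),0],[np.sin(a),np.cos(a),0],[0,0,1]])
def fit(obs,x0=(.49,.26,.3)):
    def f(s): return np.concatenate([(proj(p,np.array(O)@Rz(s[2]).T+[s[0],s[1],0])-np.array(U)).ravel() for p,O,U in obs])
    r=least_squares(f,x0,loss='soft_l1'); return r.x,f(r.x).reshape(-1,2)
E
python3 - <<'E'
from h import *
a=cap('scene');b=cap('side')
A=dict(RL=(-.075,.048,.015),RR=(-.075,-.048,.015),FL=(.075,.048,.015),AX=(0,-.036,.074),PN=(0,-.027,.105),PF=(0,.027,.105))
ob=[(a,[A[k] for k in('RL','RR','AX','PN','PF')],[(u/3.6+280,v/3.6+220) for u,v in[(48,187),(88,307),(207,185),(200,133),(165,68)]]),
(b,[A[k] for k in('RL','RR','FL','AX','PN','PF')],[((u-396)/3.6+260,v/3.6+210) for u,v in[(452,187),(463,307),(712,158),(600,185),(597,125),(583,57)]])]
s,r=fit(ob);print(s);print(r.round(1))
for o in ob: print(fit([o])[0])
E
```

```text
[ 0.49949681  0.27436416 -0.20114076]
[[-1.8 -0.8]
 [-0.5  0.5]
 [-0.1  0.1]
 [ 0.2  0.3]
 [ 0.8  0.1]
 [-1.6 -1.1]
 [-0.3  0. ]
 [ 0.3 -1.8]
 [ 0.9  0.1]
 [ 0.7  0.1]
 [ 0.   0.8]]
[ 0.49976045  0.27489835 -0.18955781]
[ 0.4990894   0.27395018 -0.20973068]
```

Black is on top, with blue behind it and green in front, so three clicks are needed. The fit puts the stand at (0.4995, 0.2744) with yaw -0.20. I'll move to a hover behind it with the gripper shut.

Emit:
{"method": "step_arm", "body": {"deltas": [0,0,0,0,0,-6.4,0,-0.02,-0.02,0,0,0,0,0,-0.035,-0.035,0,0,0,0,0,-0.035,-0.035,0,0,0,0,0,-0.035,-0.035,0,0,0,0,0,-0.035,-0.035,0,0,0,0,0,-0.035,-0.035,0,0,0,0,0,-0.035,-0.035,0,0,0,0,0,-0.035,-0.035,0,0,0,0,0,-0.035,-0.035,0,0,0,0,0]}}

```text
time: 2.15
position: [0.4423, 0.2871, 0.2487]
tcp_rot: [0.1, 0.995, 0.0, 0.0]
wrist_force: [0.9, 0.3, 0.5]
width: 0.0001
gripper_force: 0.0
```

```bash
python3 - <<'E'
from h import *
p=cap('wrist','w2.png');s=cap('side');sc=cap('scene')
o=readout.observe();print(o['time'],o['position'],o['tcp_rot'],o['width'],o['wrist_force'])
S=np.array([.4995,.2744,0]);M=Rz(-.2)
for n,O in dict(RL=(-.075,.048,.015),RR=(-.075,-.048,.015),FL=(.075,.048,.015),FR=(.075,-.048,.015),PN=(0,-.027,.105),PF=(0,.027,.105),tip=None).items():
    X=M@np.array(O)+S if O else o['position']-[0,0,.017]
    print(n,proj(p,X).round(1))
f=lambda i:cv2.resize(i[:,:,::-1],None,fx=3.3,fy=3.3,interpolation=cv2.INTER_CUBIC)
cv2.imwrite('pics/crop2.png',np.clip(np.hstack([f(sc['color'][140:310,270:390]),f(s['color'][140:310,250:370])]).astype(float)*1.4,0,255).astype(np.uint8))
E
```

```text
2.3 [0.44295023 0.28640706 0.24852456] [1.02595802e-01 9.94723094e-01 1.80034716e-05 2.61477776e-04] -0.00011617543204541136 [-0.84270603  0.30190631 -0.21458465]
RL [[357.2 159.5]]
RR [[273.  159.4]]
FL [[352.4 275.1]]
FR [[278.1 275. ]]
PN [[286.2 255.2]]
PF [[343.3 255.3]]
tip [[314.2 268.4]]
```

View pics/w2.png

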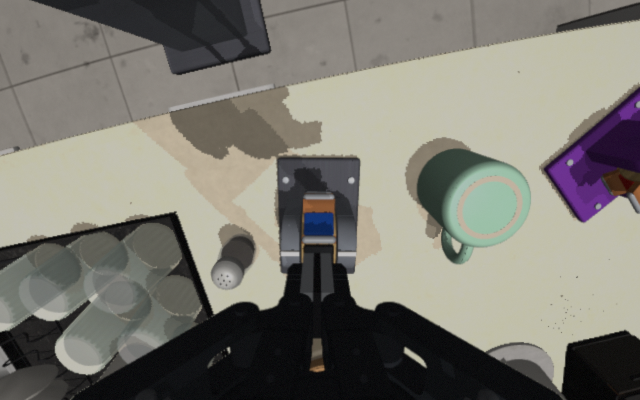

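View pics/crop2.png

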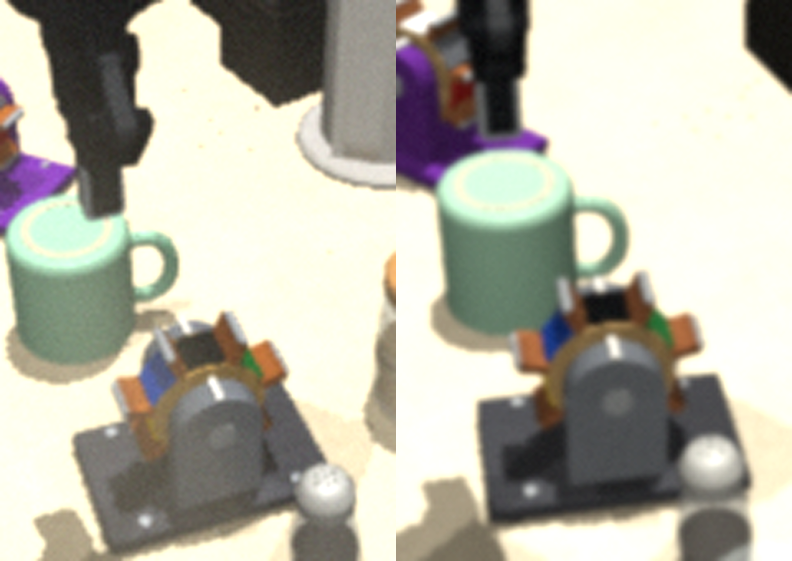

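The wrist view shows the plate's rear corners at (278,157) and (360,157), about 3 px from where I predicted them. The blue panel is behind the top at (319,224). The crops show the fingertip end at scene (301,205) and side (281.5,181.5), so I'll check the fingertip offset.

```bash
python3 - <<'E'
from h import *
a=cap('scene');b=cap('side');w=cap('wrist');o=readout.observe();P=o['position']
for z in (.012,.017,.022):
  X=P-[0,0,z]; print(z,proj(a,X),proj(b,X))
A=dict(RL=(-.075,.048,.015),RR=(-.075,-.048,.015),FL=(.075,.048,.015),AX=(0,-.036,.074),PN=(0,-.027,.105),PF=(0,.027,.105))
# refit: scene+side from enlarged crop (3.3x) plus wrist rear corners
ob=[(a,[A[k] for k in('RR','AX','PN','PF')],[(u/3.3+270,v/3.3+140) for u,v in[(113,543),(226,434),(214,386),(183,325)]]),
(b,[A[k] for k in('RR','FL','AX','PN','PF')],[((u-396)/3.3+250,v/3.3+140) for u,v in[(491,512),(717,377),(618,402),(614,347),(602,281)]]),
(w,[A['RL'],A['RR']],[(360,157),(278,157)])]
s,r=fit(ob);print(s);print(r.round(1).tolist());print(fit(ob[:2])[0],o['wrist_force'])
M=Rz(s[2]);print('TCP in stand',M.T@(P-[s[0],s[1],0]))
E
```

```text
0.012 [[296.75032479 200.40136757]] [[276.18403832 175.51361489]]
0.017 [[296.94311474 202.70559363]] [[276.37600113 178.10908622]]
0.022 [[297.13411253 204.98764683]] [[276.56675702 180.68661002]]
[ 0.49894745  0.27656027 -0.22198788]
[[-1.8, 0.1], [-2.3, -0.5], [-0.2, -0.2], [0.6, -0.1], [-1.7, -1.1], [0.8, -2.3], [-0.8, -1.0], [-0.6, -0.9], [-0.8, 0.9], [-1.0, 3.8], [-3.2, 2.0]]
[ 0.49946175  0.27505671 -0.19861648] [-0.60052798 -0.30582548  0.08250813]
TCP in stand [-5.92918970e-02 -1.47473117e-04  2.48364537e-01]
```

Emit:
{"method": "step_arm", "body": {"deltas": [-0.008,0.001,0.01,0,0,0,0,0,0,0.015,0,0,0,0,0,0,0.015,0,0,0,0,0,0,0.015,0,0,0,0,0,0,0.015,0,0,0,0,0,0,0.015,0,0,0,0,0,0,0.015,0,0,0,0,0,0,0.01,0,0,0,0,0,0,0.006,0,0,0,0,0,0,0,0,0,0,0]}}

```text
time: 3.45
position: [0.449, 0.2878, 0.1312]
tcp_rot: [0.1, 0.995, -0.001, -0.001]
wrist_force: [-1.3, -0.5, 0.1]
width: -0.0
gripper_force: 0.0
```

```bash
python3 - <<'E'
from h import *
a=cap('scene');b=cap('side');o=readout.observe();P=o['position'];print(P,o['wrist_force'])
M=Rz(-.205);S=np.array([.4993,.2755,0]);print('TCP in stand',M.T@(P-S))
f=lambda i:cv2.resize(i[:,:,::-1],None,fx=4,fy=4,interpolation=cv2.INTER_CUBIC)
cv2.imwrite('pics/crop3.png',np.clip(np.hstack([f(a['color'][200:310,290:390]),f(b['color'][190:300,265:365])]).astype(float)*1.5,0,255).astype(np.uint8))
E
```

```text
[0.44989126 0.28836318 0.13266255] [ 0.41811754 -0.33818592  0.49340989]
TCP in stand [-0.05099269  0.00253584  0.13266255]
```

View pics/crop3.png

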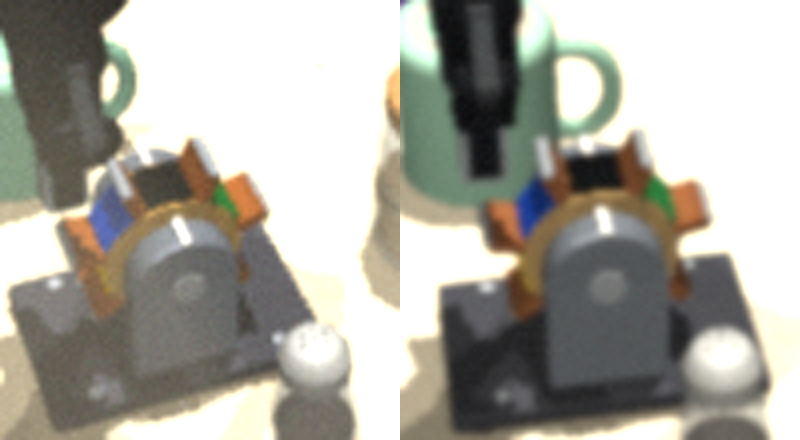

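The fingertip is behind the rear rib and clear of it; its front lower corner is at side-crop (505,180), against the rib tip at (545,140). Now the first flick.

Emit:
{"method": "step_arm", "body": {"deltas": [-0.008,-0.001,0,0,0,0,0,-0.006,0,0,0,0,0,0,-0.006,0,0,0,0,0,0,-0.006,0,0,0,0,0,0,-0.006,0,0,0,0,0,0,-0.007,0,0,0,0,0,0,-0.007,0,0,0,0,0,0,-0.007,0,0,0,0,0,0,-0.005,0,0,0,0,0,0,0,0,0,0,0,0,0]}}

```text
time: 4.55
position: [0.5065, 0.2755, 0.1321]
tcp_rot: [0.1, 0.995, -0.0, -0.0]
wrist_force: [-1.4, 0.4, 0.6]
width: -0.0004
gripper_force: 0.7
```

```bash
python3 - <<'E'
from h import *
a=cap('scene');b=cap('side');o=readout.observe();P=o['position'];print(P,o['wrist_force'])
M=Rz(-.205);S=np.array([.4993,.2755,0]);print('TCP in stand',M.T@(P-S))
f=lambda i:cv2.resize(i[:,:,::-1],None,fx=4,fy=4,interpolation=cv2.INTER_CUBIC)
cv2.imwrite('pics/crop4.png',np.clip(np.hstack([f(a['color'][200:310,290:390]),f(b['color'][190:300,265:365])]).astype(float)*1.5,0,255).astype(np.uint8))
E
```

```text
[0.50599484 0.27560354 0.13212052] [-0.20468854  0.15826459  0.35100589]
TCP in stand [0.00653358 0.00146422 0.13212052]
```

View pics/crop4.png

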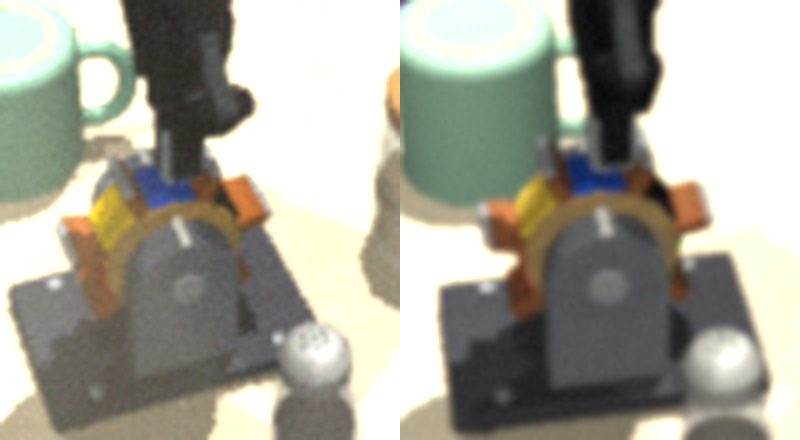

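The wheel snapped over: blue is on top, yellow is behind it, and the stand hasn't moved. Next I lift, go back and lower, then make the second flick.

Emit:
{"method": "step_arm", "body": {"deltas": [0,0,-0.02,0,0,0,0,0,0,-0.018,0,0,0,0,0,0,0,0,0,0,0,0.02,0,0,0,0,0,0,0.02,0,0,0,0,0,0,0.018,0,0,0,0,0,0,0,0,0,0,0,0,0,0,0,0.018,0,0,0,0,0,0,0.02,0,0,0,0,0,0,0,0,0,0,0]}}

```text
time: 5.65
position: [0.4475, 0.286, 0.1293]
tcp_rot: [0.1, 0.995, -0.002, -0.002]
wrist_force: [0.3, -0.2, -1.6]
width: -0.0002
gripper_force: 0.0
```

Emit:
{"method": "step_arm", "body": {"deltas": [-0.008,0,0,0,0,0,0,-0.006,0,0,0,0,0,0,-0.006,0,0,0,0,0,0,-0.006,0,0,0,0,0,0,-0.006,0,0,0,0,0,0,-0.007,0,0,0,0,0,0,-0.007,0,0,0,0,0,0,-0.007,0,0,0,0,0,0,-0.005,0,0,0,0,0,0,0,0,0,0,0,0,0]}}

```text
time: 6.65
position: [0.5064, 0.2755, 0.132]
tcp_rot: [0.1, 0.995, -0.0, -0.0]
wrist_force: [-1.2, 1.1, 0.9]
width: 0.0003
gripper_force: 0.7
```

Emit:
{"method": "step_arm", "body": {"deltas": [0,0,-0.02,0,0,0,0,0,0,-0.018,0,0,0,0,0,0,0,0,0,0,0,0.02,0,0,0,0,0,0,0.02,0,0,0,0,0,0,0.018,0,0,0,0,0,0,0,0,0,0,0,0,0,0,0,0,0,0,0,0,0,0,0,0,0,0,0,0,0,0,0,0,0,0]}}

```text
time: 7.65
position: [0.45, 0.2872, 0.1704]
tcp_rot: [0.1, 0.995, 0.0, 0.0]
wrist_force: [0.1, -0.1, -0.0]
width: -0.0002
gripper_force: 0.0
```

```bash
python3 - <<'E'
from h import *
a=cap('scene');b=cap('side');o=readout.observe();P=o['position'];print(o['time'],P,o['wrist_force'])
M=Rz(-.205);S=np.array([.4993,.2755,0]);print('TCP in stand',M.T@(P-S))
f=lambda i:cv2.resize(i[:,:,::-1],None,fx=4,fy=4,interpolation=cv2.INTER_CUBIC)
cv2.imwrite('pics/crop5.png',np.clip(np.hstack([f(a['color'][200:310,290:390]),f(b['color'][190:300,265:365])]).astype(float)*1.5,0,255).astype(np.uint8))
E
```

```text
7.75 [0.44986507 0.2871325  0.17030927] [-0.26275577 -0.31953373  0.15461301]
TCP in stand [-0.0507678   0.00132559  0.17030927]
```

View pics/crop5.png

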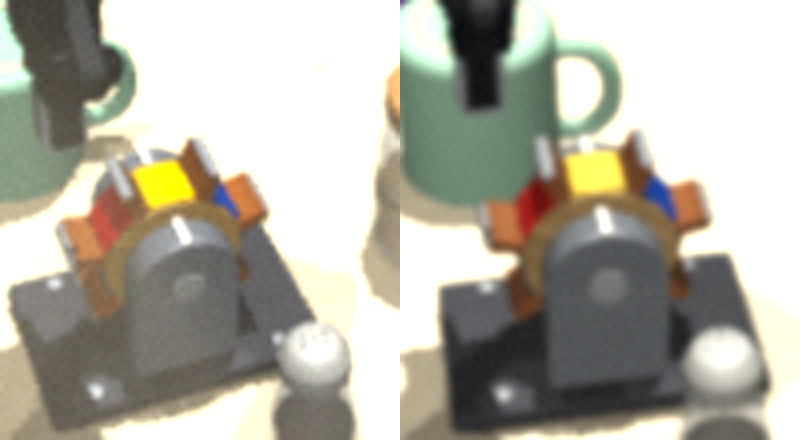

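Yellow is on top and red is next behind it. One more flick, then I retreat up and back.

Emit:
{"method": "step_arm", "body": {"deltas": [0,0,0.018,0,0,0,0,0,0,0.02,0,0,0,0,0,0,0,0,0,0,0,0,0,0,0,0,0,0,0,0,0,0,0,0,0,0,0,0,0,0,0,0,0,0,0,0,0,0,0,0,0,0,0,0,0,0,0,0,0,0,0,0,0,0,0,0,0,0,0,0]}}

```text
time: 8.75
position: [0.4493, 0.2873, 0.1324]
tcp_rot: [0.1, 0.995, 0.0, 0.0]
wrist_force: [-0.1, -0.5, 0.7]
width: 0.0
gripper_force: 0.0
```

Emit:
{"method": "step_arm", "body": {"deltas": [-0.008,0,0,0,0,0,0,-0.006,0,0,0,0,0,0,-0.006,0,0,0,0,0,0,-0.006,0,0,0,0,0,0,-0.006,0,0,0,0,0,0,-0.007,0,0,0,0,0,0,-0.007,0,0,0,0,0,0,-0.007,0,0,0,0,0,0,-0.005,0,0,0,0,0,0,0,0,0,0,0,0,0]}}

```text
time: 9.75
position: [0.5065, 0.2755, 0.1321]
tcp_rot: [0.1, 0.995, -0.0, -0.0]
wrist_force: [-1.3, -0.7, -0.0]
width: 0.0
gripper_force: 0.6
```

Emit:
{"method": "step_arm", "body": {"deltas": [0,0,-0.02,0,0,0,0,0,0,-0.02,0,0,0,0,0,0,-0.02,0,0,0,0,0,0,-0.02,0,0,0,0,0.02,0,-0.01,0,0,0,0,0.02,0,0,0,0,0,0,0.02,0,0,0,0,0,0,0.01,0,0,0,0,0,0,0,0,0,0,0,0,0,0,0,0,0,0,0,0]}}

```text
time: 10.75
position: [0.4372, 0.2896, 0.2218]
tcp_rot: [0.099, 0.995, -0.0, 0.0]
wrist_force: [-0.9, 0.8, 0.6]
width: 0.0001
gripper_force: 0.0
```

```bash
python3 - <<'E'
from h import *
a=cap('scene');b=cap('side');o=readout.observe();P=o['position'];print(o['time'],P,o['wrist_force'])
f=lambda i:cv2.resize(i[:,:,::-1],None,fx=4,fy=4,interpolation=cv2.INTER_CUBIC)
cv2.imwrite('pics/crop6.png',np.clip(np.hstack([f(a['color'][200:310,290:390]),f(b['color'][190:300,265:365])]).astype(float)*1.5,0,255).astype(np.uint8))
E
```

```text
10.85 [0.43790062 0.28956383 0.22202348] [ 0.24089762  0.72038881 -0.31064041]
```

View pics/crop6.png

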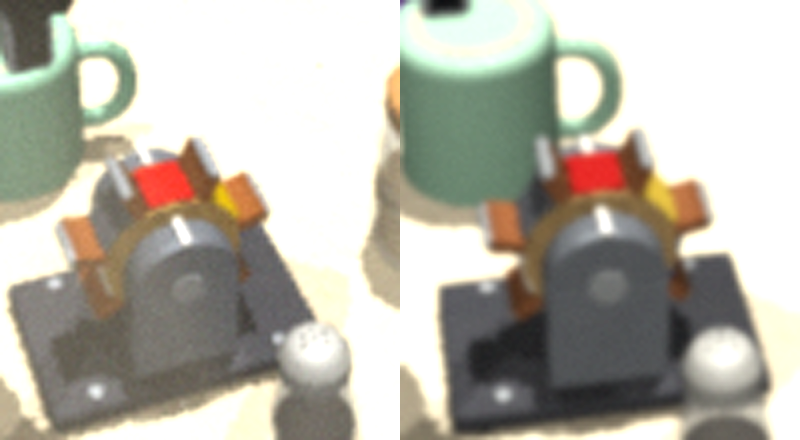

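Red is on top between the pointers, the stand is unmoved and the robot is clear.

```bash
python3 -c "
from workcell import manip; print(manip.close_job())"
```

```text
the job is handed in; nothing more can be done
None
```

Three forward flicks brought the red panel to the top, clicked in between the pointers; in the last camera views the stand, mug and shaker had not moved (the jar was mostly out of frame), and the job was handed in at about 11 s.

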